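Put the mixed-up herb packs back in their own trays

ROBOT

A 6-joint arm with a two-finger parallel gripper is mounted at the origin on the work surface. World frame = base frame: x ahead of the robot, y to its left, z up, the work surface at z = 0. Lengths are in m, angles in rad, forces in N, time in s.
With the tool pointing down it reaches from about 0.325 to 0.775 m from the base axis. Payload 5.5 kg.
Tool frame: the origin (TCP) lies at the very end of the fingers, on their centre line; the grasp point (between the pads) lies 19 mm behind it; z points along the fingers, y is the line along which they close (so a half turn about z gives the same grasp; the last joint's range is limited). The gripper opens to 88 mm and grips with 3 to 60 N. Pads are 20 mm wide; open, the fingers measure 115 mm over their backs; the gripper's body (75 mm by 178 mm) begins 61 mm behind the grasp point.
Start: joints at [-0.057, 0.091, 1.231, -0, 1.82, -0.057], TCP at [0.6, -0, 0.223] pointing down, gripper open.
Joint ranges: [-2.87, 2.87], [-0.86, 2.18], [0.17, 2.46], [-1.51, 4.65], [0.06, 2.69], [-2.65, 2.65]. Speed limits (rad/s): [2.57, 2.57, 3.01, 3.14, 3.14, 3.14].

INTERFACE

Orientations are given as [roll, pitch, yaw] about the fixed x, y, z axes, in that order (R = Rz(yaw) Ry(pitch) Rx(roll)).
In Python, from rig import ctrl gives the robot as it stands. Calls block until the motion is done:
- ctrl.reach(position, orientation): joint-space move of the TCP to a pose.
- ctrl.line_to(position, v=0.15, rot=None): straight line of the TCP; rot=None keeps the orientation; v is the mean speed in m/s.
- ctrl.set_joints(angles): joint-space move.
- ctrl.open_gripper() and ctrl.close(grasp_force=None): open the fingers fully, or close them until they stop; grasp_force is the grip in N (None keeps the last).
- ctrl.dwell(seconds).
- ctrl.ik(position, orientation): joint angles nearest the present ones, or None.
- ctrl.camera(name): name is "scene" or "side" or "wrist"; returns a dict with "img" (480x640x3 uint8, blue, green, red), "fx", "fy", "cx", "cy" (pixels), "R" (3x3) and "t" (3): a world point X has camera coordinates R X + t; the wrist camera has in their place "tool_from_camera" (4x4, takes a point from camera to tool coordinates, whose origin is the TCP and whose axes are the flange's). Camera axes: x right, y down, z forward; pixel columns grow to the right and rows downward; lengths in m; the calibration is good to about 2 mm. A picture is of the moment at which its call begins: read the wrist's pose just before it. There is no depth.
A pose or a line that the arm cannot do raises ctrl.PlanningError and nothing moves.
- ctrl.job_done(): hands the job in; it is judged then, once.
Trained networks look in the newest picture that a camera, given by its name, has taken for a name from the list of things; names that differ only in an ending like _2 or _b are one class to them, and where a whole thing is asked for, a point or a joint stands for the part that bears it (a point fixed in the world has none). Each returns a list of dicts, best first, with "score" (0 to 1); they miss things now and then, are a little off and sometimes report something else, mostly with a low value. They report only what shows in the picture. A call takes as long as a camera call. They do not tell look-alikes from the thing itself.
- ctrl.trace(thing, camera): "mask" (480x640 bool, what is visible of it) and "bbox" ([left, top, right, bottom] in pixels, round what is visible of it).
Readings, each from a call of its own:
- ctrl.read_time(): time.
- ctrl.read_joint_positions(): joint angles.
- ctrl.read_qd(): joint speeds.
- ctrl.read_joint_efforts(): joint torques, N m.
- ctrl.read_tcp_pos(): TCP position.
- ctrl.read_tool_rot(): TCP orientation.
- ctrl.read_contact_force(): force on the tool from outside, world axes, zero at the start.
- ctrl.read_wrist_torque(): the same for the moment, N m.
- ctrl.read_opening(): finger opening in m.
- ctrl.read_finger_force(): force on a finger pad.
Only numpy, scipy, OpenCV 4.12 (cv2) and the standard library are available. Lean on these libraries where they do the work, as an engineer would, in place of code of your own. Each camera call takes 0.05 s, during which the arm holds its last target. There are 200 camera calls.

TASK

Customers have put three packs back in the wrong display trays: the cardboard tube, the square tin and the glass jar in the cells nearest to you. Exchange them so that each stands upright in the near cell of the tray that already has one of its own kind at the customer's end, using the free half of the packing board as a spare place on the way. Keep the packs upright, set them down without dropping them, and leave the three that already stand right where they are.

Things in the scene. Friction and masses are not known exactly. Their poses are not given: they have to be found in the camera images.
- tube: the misplaced tube, to be moved: a round kraft-cardboard tube with a cardboard lid, 60 mm diameter, 98 mm high, about 0.12 kg. It starts in the near cell of a wrong tray. Origin: centre of underside, z up.
- tin: the misplaced tin, to be moved: a square metal tin, 60 x 60 mm with vertical sides 84 mm high and a round 51 mm plug lid on top, 94 mm high overall, sides along its x and y, about 0.16 kg. It starts in the near cell of a wrong tray. Origin: centre of underside, z up.
- jar: the misplaced jar, to be moved: a hexagonal glass jar of herb with a round 50 mm brass lid, 56 mm across flats (65 across corners), glass upright to 74 mm, 90 mm high overall; flats face its +y and -y and every 60 degrees on; about 0.24 kg. It starts in the near cell of a wrong tray. Origin: centre of underside, z up.
- tray_tube: fixed open cardboard tray for tubes, 180 (x) x 92 (y) mm, walls 4 mm thick, 32 high; tube_right stands in it, a small paper card hangs on its customer end (+x). Origin: centre of underside, x towards the customer, z up. A 26 mm high, 4 mm thick divider at x=0 leaves two cells, 84 x 84 mm inside, floor at z=4 mm: near cell (the robot's end), centre (-44, 0), with a stray at the start; customer's cell, centre (+44, 0).
- tray_tin: fixed open cardboard tray for tins, 180 (x) x 92 (y) mm, walls 4 mm thick, 32 high; tin_right stands in it, a small paper card hangs on its customer end (+x). Origin: centre of underside, x towards the customer, z up. A 26 mm high, 4 mm thick divider at x=0 leaves two cells, 84 x 84 mm inside, floor at z=4 mm: near cell (the robot's end), centre (-44, 0), with a stray at the start; customer's cell, centre (+44, 0).
- tray_jar: fixed open cardboard tray for jars, 180 (x) x 92 (y) mm, walls 4 mm thick, 32 high; jar_right stands in it, a small paper card hangs on its customer end (+x). Origin: centre of underside, x towards the customer, z up. A 26 mm high, 4 mm thick divider at x=0 leaves two cells, 84 x 84 mm inside, floor at z=4 mm: near cell (the robot's end), centre (-44, 0), with a stray at the start; customer's cell, centre (+44, 0).
- tube_right: the tube that already stands right, in the customer's cell of tray_tube; same make, size and origin as tube. Loose; leave it.
- tin_right: the tin that already stands right, in the customer's cell of tray_tin; same make, size and origin as tin. Loose; leave it.
- jar_right: the jar that already stands right, in the customer's cell of tray_jar; same make, size and origin as jar. Loose; leave it.
- board: fixed wooden packing board, 180 (x) x 120 (y) x 16 mm thick. Origin: centre of underside, z up, x away from the robot's side. Its half towards the robot (centre x = -45 mm, y = 0, top at z = 16 mm) is the free spot; a twine spool (44 mm diameter, 60 high) and a stamp (56 mm high) stand loose on the other half.
There are look-alikes about, which are no part of the job. What is shaped like the tin but green or purple is not meant.

How it is judged:
By the outcome, as a careful person would: the job done as asked, in the order asked, and still so for the second after the job is handed in, with the robot touching nothing.
It also fails if it takes over 109 s, if anything falls off the work surface, if the arm or the gripper's body presses on something with over 40 N, if the wrist force passes 120 N, or if a joint passes its speed limit or range.

## Working session

There is one attempt and no reset: what is moved stays moved. The work goes in short steps, each a Python script; the robot and the scene stay as the last script left them, time stands still between calls to the robot, and variables do not carry over. Pictures are saved under pics/ and viewed, at most 14 in all, crops included, and the job is handed in when it is done.

```bash
ls; mkdir -p pics
python3 - <<'E'
from rig import ctrl
import cv2
for n in ("scene","side"):
    c=ctrl.camera(n); cv2.imwrite(f"pics/{n}0.png",c["img"])
    print(n,c["fx"],c["R"],c["t"])
    for k in ("tube","tin","jar","tray_tube","tray_tin","tray_jar","board"):
        print(k,[(round(d["score"],2),[int(v) for v in d["bbox"]]) for d in ctrl.trace(k,n)])
E
```

```text
pics
scene 550.3133748795459 [[-0.75992259  0.64977649 -0.01755486]
 [ 0.4854326   0.54934527 -0.68012864]
 [-0.43228792 -0.52536682 -0.73288257]] [ 0.37295213 -0.24649423  1.39978906]
tube [(0.65, [401, 290, 435, 351])]
tin [(0.95, [160, 219, 205, 270]), (0.92, [405, 235, 438, 290]), (0.81, [467, 237, 519, 290]), (0.8, [380, 413, 427, 480]), (0.77, [317, 226, 356, 283])]
jar [(0.75, [283, 165, 313, 209])]
tray_tube [(0.95, [234, 186, 325, 242])]
tray_tin [(0.55, [346, 311, 452, 411]), (0.52, [275, 253, 372, 325])]
tray_jar [(0.77, [275, 252, 371, 324]), (0.72, [289, 251, 325, 305])]
board [(0.94, [173, 150, 259, 199])]
side 462.61872526329336 [[-0.99931607 -0.03411337  0.01427117]
 [-0.03437948  0.71498234 -0.69829672]
 [ 0.01361761 -0.69830977 -0.71566614]] [ 0.498467   -0.01125032  1.03959832]
tube [(0.56, [289, 307, 323, 366])]
tin [(0.96, [154, 378, 213, 456]), (0.91, [299, 221, 331, 272]), (0.89, [403, 314, 454, 378]), (0.76, [207, 154, 245, 197]), (0.71, [351, 270, 393, 331]), (0.68, [240, 240, 340, 285])]
jar [(0.79, [333, 164, 358, 207])]
tray_tube [(0.75, [283, 176, 363, 217])]
tray_tin [(0.72, [230, 313, 275, 374]), (0.69, [220, 324, 334, 387])]
tray_jar [(0.93, [241, 241, 337, 285]), (0.41, [230, 313, 273, 375])]
board [(0.92, [282, 130, 349, 163])]
```

View pics/scene0.png

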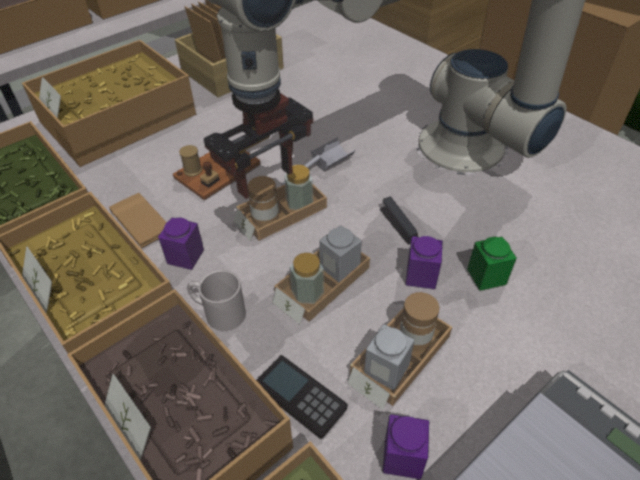

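View pics/side0.png

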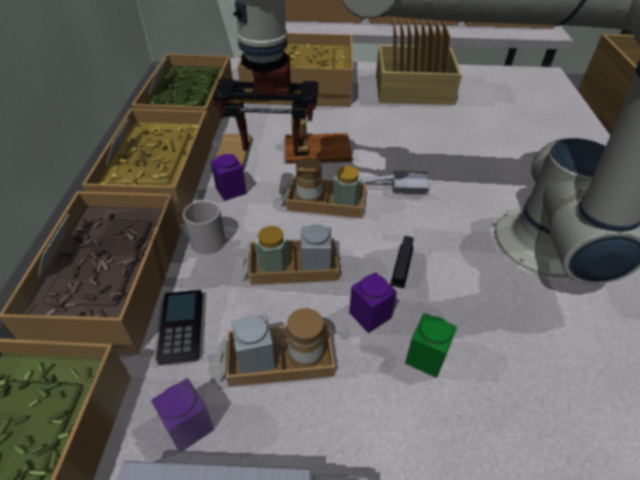

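The three trays run from top to bottom in the scene view. tray_tube holds the jar (lid at 299,172). tray_jar holds the tin (341,236). tray_tin holds the tube (422,303). The board is at about (215,170), and the purple and green tins are decoys. I'll triangulate these points and then look from the wrist.

```bash
cat > h.py <<'E'
from rig import ctrl
import numpy as np, cv2
from scipy.spatial.transform import Rotation as Ro
def pose(c,T=None):
    "world-from-camera R, origin"
    if "R" in c: return c["R"].T, -c["R"].T@c["t"]
    M=T@c["tool_from_camera"]; return M[:3,:3],M[:3,3]
def toolT():
    T=np.eye(4); T[:3,:3]=Ro.from_euler("xyz",ctrl.read_tool_rot()).as_matrix(); T[:3,3]=ctrl.read_tcp_pos(); return T
def ray(c,P,px,z):
    R,o=P; d=R@np.array([(px[0]-c["cx"])/c["fx"],(px[1]-c["cy"])/c["fy"],1.]); return o+d*(z-o[2])/d[2]
def shot(name):
    T=toolT(); c=ctrl.camera("wrist"); cv2.imwrite(f"pics/{name}.png",c["img"])
    np.savez(f"pics/{name}.npz",R=pose(c,T)[0],o=pose(c,T)[1],k=[c["fx"],c["fy"],c["cx"],c["cy"]]); return c,pose(c,T)
E
python3 - <<'E'
from h import *
a=ctrl.camera("scene");b=ctrl.camera("side")
for n,p,q,z in [("jar",(299,172),(348,173),.094),("tin",(341,234),(316,231),.098),("tube",(422,304),(305,320),.102),
 ("tube_r",(263,185),(309,166),.102),("jar_r",(306,262),(271,235),.094),("tin_r",(391,339),(252,324),.098),("boardcorner",(204,195),(286,161),.016)]:
    print(n,ray(a,pose(a),p,z).round(3),ray(b,pose(b),q,z).round(3))
w=ctrl.camera("wrist"); print(w["tool_from_camera"].round(3),w["fx"],ctrl.read_tool_rot())
E
```

```text
jar [ 0.445 -0.101  0.094] [ 0.445 -0.096  0.094]
tin [0.504 0.099 0.098] [0.509 0.1   0.098]
tube [0.515 0.315 0.102] [0.517 0.313 0.102]
tube_r [ 0.534 -0.111  0.102] [ 0.533 -0.107  0.102]
jar_r [0.598 0.106 0.094] [0.596 0.111 0.094]
tin_r [0.603 0.327 0.098] [0.603 0.322 0.098]
boardcorner [ 0.602 -0.257  0.016] [ 0.601 -0.243  0.016]
[[ 0.001 -0.961 -0.277  0.077]
 [ 1.     0.001 -0.     0.001]
 [ 0.    -0.277  0.961 -0.164]
 [ 0.     0.     0.     1.   ]] 411.0900204562416 [ 3.14158112e+00 -1.52444058e-05  1.57073808e+00]
```

Run:
```python
from h import *
for n,p in (("w1",(.53,.2,.27)),("w2",(.5,-.17,.27))):
    ctrl.reach(p,[np.pi,0,np.pi]); shot(n); print(ctrl.read_joint_positions().round(2),ctrl.read_time())
```

```text
[ 0.3   0.02  1.23 -0.    1.9  -1.27] 2.1167
[-0.39 -0.09  1.32  0.    1.9  -1.96] 3.55
```

View pics/w1.png

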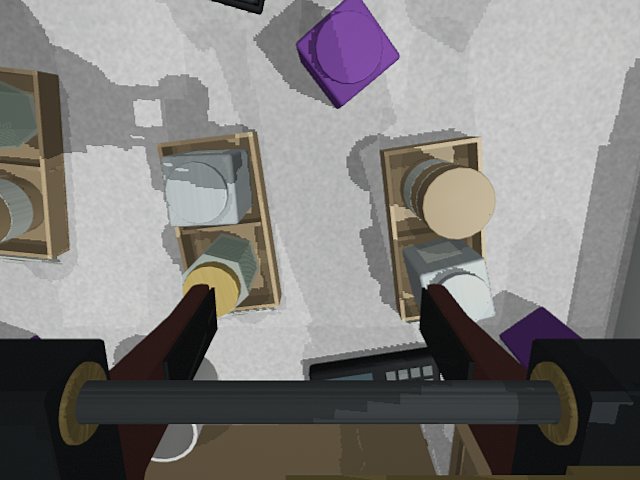

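View pics/w2.png

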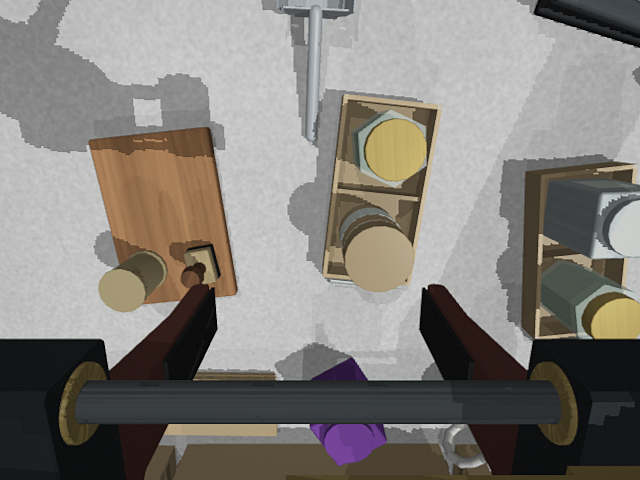

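Run:
```python
from h import *
class C(dict): pass
def L(n):
    d=np.load(f"pics/{n}.npz");k=d["k"];return dict(fx=k[0],fy=k[1],cx=k[2],cy=k[3]),(d["R"],d["o"])
def tray(n,im,a,b,f,z,w):
    c,P=L(im);a,b,f=[ray(c,P,x,z)[:2] for x in (a,b,f)]
    print(n,a.round(3),b.round(3),f.round(3),"w",np.linalg.norm(a-b).round(3),"yaw from width",np.degrees(np.arctan2(*(a-b)[::-1])).round(1))
tray("jar","w1",(159,143),(257,131),(280,306),.032,92)
tray("tin","w1",(380,150),(480,137),(402,320),.032,92)
tray("tube","w2",(344,94),(441,104),(323,280),.032,92)
tray("board","w2",(89,142),(209,127),(237,294),.016,120)
for n,im,p,z in (("jar","w2",(395,149),.094),("tin","w1",(197,192),.098),("tube","w1",(458,203),.102),("tube_r","w2",(378,255),.102)): print(n,ray(*L(im),p,z).round(3))
i1=cv2.imread("pics/w1.png")[125:245,150:270];i2=cv2.imread("pics/w2.png")[90:210,335:455]
cv2.imwrite("pics/crop.png",np.hstack([cv2.resize(i,None,fx=3,fy=3,interpolation=cv2.INTER_CUBIC) for i in (i1,i2)]))
```

```text
jar [0.472 0.049] [0.461 0.143] [0.641 0.16 ] w 0.094 yaw from width -83.4
tin [0.479 0.26 ] [0.467 0.354] [0.658 0.291] w 0.095 yaw from width -82.8
tube [ 0.399 -0.144] [ 0.407 -0.054] [ 0.582 -0.163] w 0.091 yaw from width -95.4
board [ 0.443 -0.395] [ 0.428 -0.275] [ 0.605 -0.257] w 0.121 yaw from width -83.1
jar [ 0.444 -0.106  0.094]
tin [0.509 0.101 0.098]
tube [0.517 0.315 0.102]
tube_r [ 0.532 -0.117  0.102]
```

View pics/crop.png

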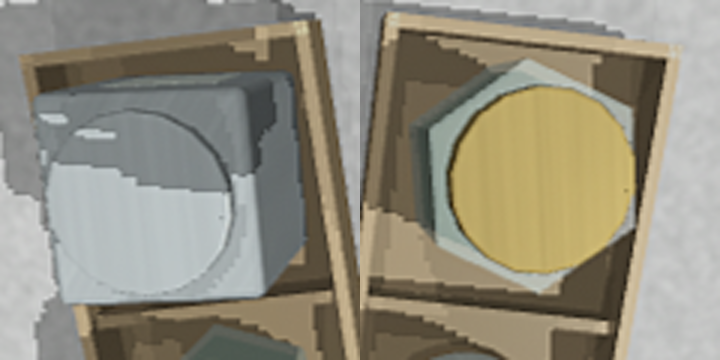

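The crop shows both tops clearly, so I can take the yaw of each. The tin's top edges lie nearly parallel to its tray. The jar's flats face the tray's sides.

```bash
cat >> h.py <<'E'
Z=.19
def rot(d): return [np.pi,0,np.pi+np.radians(d)]
def pick(xy,yaw,z,f=25):
    ctrl.reach([*xy,Z-.05],rot(yaw)); ctrl.line_to([*xy,z],v=.12); ctrl.close(f)
    print("open",ctrl.read_opening(),"t",ctrl.read_time()); ctrl.line_to([*xy,Z],v=.15)
    print("lifted",ctrl.read_opening(),ctrl.read_contact_force().round(1))
def place(xy,yaw,z):
    ctrl.reach([*xy,Z],rot(yaw)); ctrl.line_to([*xy,z+.02],v=.15); ctrl.line_to([*xy,z],v=.04)
    print("down",ctrl.read_contact_force().round(1),ctrl.read_tcp_pos().round(4)); ctrl.dwell(.2)
    ctrl.open_gripper(); ctrl.dwell(.2); ctrl.line_to([*xy,Z-.05],v=.12); print("t",ctrl.read_time())
E
python3 - <<'E'
from h import *
def L(n):
    d=np.load(f"pics/{n}.npz");k=d["k"];return dict(fx=k[0],fy=k[1],cx=k[2],cy=k[3]),(d["R"],d["o"])
def edges(im,off,pts,z):
    p=[ray(*L(im),(x/3+off[0],y/3+off[1]),z)[:2] for x,y in pts]
    print(np.mean(p,0).round(3)); 
    for i in range(len(p)):
        v=p[i]-p[i-1];print(np.linalg.norm(v).round(3),np.degrees(np.arctan2(v[1],v[0])).round(1))
edges("w1",(150,125),[(37,97),(247,83),(265,300),(65,303)],.088)
edges("w2",(335,90),[(168,60),(272,108),(274,228),(185,292),(77,245),(68,125)],.078)
E
```

```text
[0.509 0.102]
0.058 -178.1
0.058 93.7
0.061 1.5
0.058 -89.2
[ 0.446 -0.105]
0.032 122.6
0.032 66.8
0.033 5.2
0.031 -53.1
0.034 -113.0
0.033 -173.9
```

Run:
```python
from h import *
pick((.445,-.1055),5.8,.040)
place((.480,-.330),6.3,.053)
ctrl.reach((.5,-.17,.27),rot(0)); shot("w3")
```

```text
open 0.0558095489884936 t 5.8
lifted 0.05580145500466464 [-0.5 -0.6 -2.4]
down [-0.6 -0.3 -3. ] [ 0.4799 -0.3299  0.0527]
t 11.3917
```

View pics/w3.png

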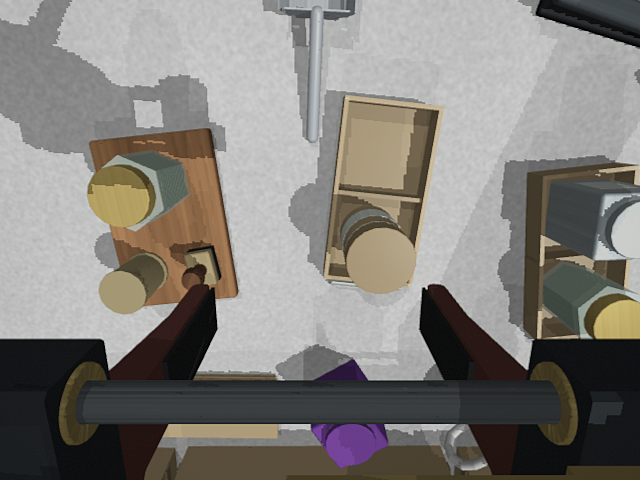

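The jar stands upright on the board's free half (lid at 122,196), and tube_right hasn't moved. Next are the tube and then the tin.

Run:
```python
from h import *
pick((.517,.315),7.5,.046,20)
place((.449,-.104),-5.7,.0465)
pick((.509,.1015),2,.046)
place((.5185,.313),7.5,.0465)
ctrl.reach((.53,.2,.27),rot(0)); shot("w4")
```

```text
open 0.059724580920335765 t 15.5917
lifted 0.059740285604829114 [-0. -0. -1.]
down [-0.5  0.3 -1.1] [ 0.4488 -0.104   0.0462]
t 21.8583
open 0.059474730769257314 t 24.2083
lifted 0.059755598688543986 [-0.8  0.1 -2. ]
down [ 0.1  0.2 -0.1] [0.5183 0.3129 0.0462]
t 29.7583
```

View pics/w4.png

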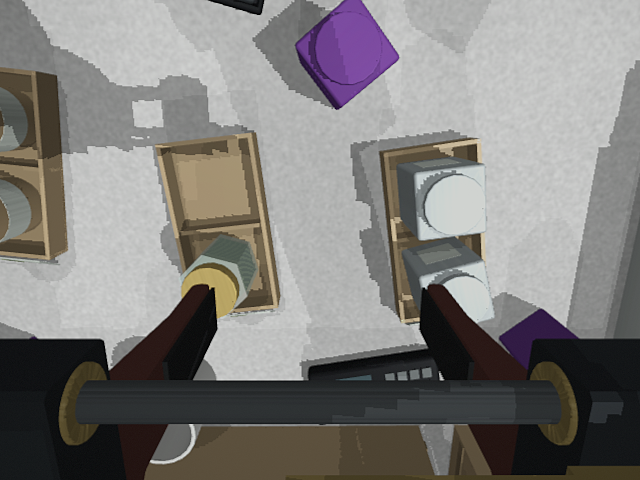

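The tin stands in tray_tin's near cell (lid at 455,204) and the tube is in tray_tube at the left edge. tray_jar's near cell is empty (centre about 210,182). The jar is last.

Run:
```python
from h import *
pick((.480,-.330),6.3,.0527)
place((.512,.101),6,.041)
ctrl.reach((.47,.0,.30),rot(0)); shot("w5")
for n in ("scene","side"): cv2.imwrite(f"pics/{n}5.png",ctrl.camera(n)["img"])
print(ctrl.read_time())
```

```text
open 0.05613927441017468 t 33.9833
lifted 0.05559516865701272 [ 1.6  0.6 -3.2]
down [ 0.8  0.3 -1.3] [0.5118 0.101  0.0408]
t 40.35
41.3
```

View pics/w5.png

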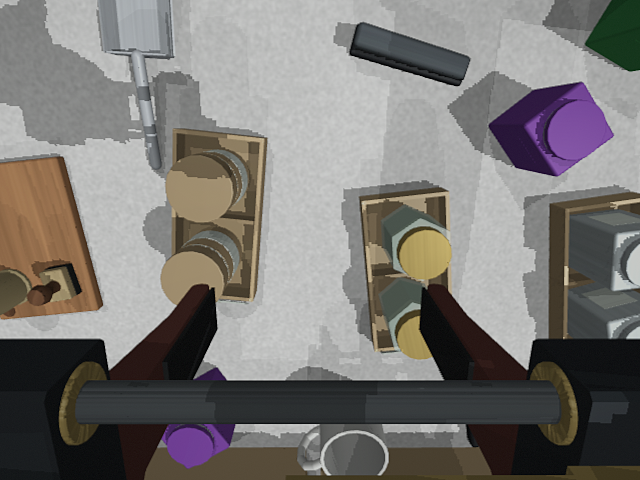

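View pics/side5.png

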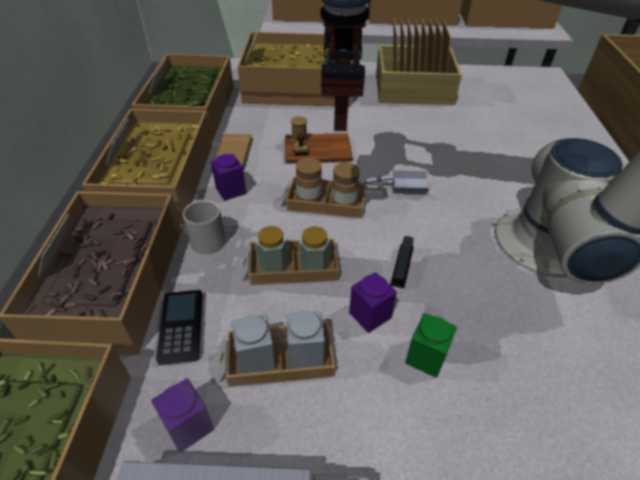

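Both views show matching pairs standing upright: tubes at (309,180) and (346,185), jars at (271,250) and (314,250), and tins at (252,345) and (305,340) in the side view. The board's free half is clear.

```bash
python3 -c "
from rig import ctrl
print(ctrl.job_done())"
```

```text
the job is handed in; nothing more can be done
None
```

I moved the tube, tin and jar to the near cells of their own trays and handed the job in at about 41 s. The last pictures show all three upright and the three right ones still in their cells; handing in returned no verdict.

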